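# Lock the strainer cover of the cellar pump with a flat driver

### The arm

A 6-joint arm with a two-finger parallel gripper is mounted at the origin on the work surface. World frame = base frame: x ahead of the robot, y to its left, z up, the work surface at z = 0. Lengths are in m, angles in rad, forces in N, time in s.
With the tool pointing down it reaches from about 0.3 to 0.775 m from the base axis. Payload 14.6 kg.
Tool frame: the origin (TCP) lies on the centre line of the jaws, within the pads' length; the fingertips stand ctrl.tcp_to_tips ahead of it and the grasp point (between the pads) lies 2 mm behind it (ctrl.tcp_to_tips is the distance from the TCP to the fingertips, in m); z points along the fingers, y is the line along which they close (so a half turn about z gives the same grasp; the last joint's range is limited). The gripper opens to 94 mm and grips with 3 to 60 N. Pads are 16 mm wide; open, the fingers measure 119 mm over their backs; the gripper's body (75 mm by 177 mm) begins 78 mm behind the grasp point.
Start: joints at [1.172, 0.3, 1.521, -0, 1.321, -0.067], TCP at [0.179, 0.52, 0.222] pointing down, gripper open.
Joint ranges: [-3.03, 3.03], [-0.79, 2.21], [0.23, 2.52], [-1.04, 4.18], [0, 3.07], [-2.55, 2.55]. Speed limits (rad/s): [2.22, 2.22, 2.57, 3.14, 3.14, 3.14].

### API

Orientations are given as [roll, pitch, yaw] about the fixed x, y, z axes, in that order (R = Rz(yaw) Ry(pitch) Rx(roll)).
In Python, from station import telemetry, viewer, hand_in, ctrl gives the robot as it stands.
- The arm moves only by the tool step_arm, never from a script. Its argument "plan" is a list of rows, each an object of numbers: "dx", "dy", "dz": the shift along the tool's x, y, z scaled (see below); "rx", "ry", "rz": the turn, a rotation vector about the tool's x, y, z scaled (see below); "claw": the closure, from 0 (fully open) to 1 (shut). In form: [{"dx": .., "dy": .., "dz": .., "rx": .., "ry": .., "rz": .., "claw": ..}, ...]. A call has 1 to 10 rows; each row shifts and turns the commanded pose from where the row before left it, along the tool's axes as they then stand; what a row does not reach is not made up. The controller multiplies each number of a shift by 0.1 m and each number of a turn by 90 degrees. A row lasts 1/10 s, in which the tool goes at most 50 mm and 8.59 degrees, less where a joint would pass 70% of its speed; a pose out of reach is approached as far as the arm can. A call with a number of a shift or a turn outside -1 to 1 is refused whole. A call with a gripper value outside its range is refused whole. The fingers move at their own pace and stop on an object; "grip_force" is the grip in N (left out, the last holds). Time passes only in rows, so rows that do not move let the fingers close. It gives the time, the measured TCP pose, the force, the opening and the grip force at its end, in the units of the state.
- telemetry.get_obs(): the state, without advancing time (a new reading comes with each control period).
- viewer.camera(name): name is "scene" or "side" or "wrist"; returns a dict with "img" (400x640x3 uint8, red, green, blue), "z_map" (400x640 float32, m along the optical axis (not along the pixel's ray), 0 where there is no reading), "fx", "fy", "cx", "cy" (pixels), "dist" ([k1, k2, p1, p2, k3] as OpenCV has them; the pictures are not rectified), "R" (3x3) and "t" (3): a world point X has camera coordinates R X + t; the wrist camera has in their place "tool_from_camera" (4x4, takes a point from camera to tool coordinates, whose origin is the TCP and whose axes are the flange's). Camera axes: x right, y down, z forward; pixel columns grow to the right and rows downward; lengths in m; the calibration is good to about 2 mm. A picture is of the moment at which its call begins: read the wrist's pose just before it.
- hand_in(): hands the job in; it is judged then, once.
Trained networks look in a picture, given as the dict that the camera call returned (one of the last four; its "shot" number tells which), for a name from the list of things; names that differ only in an ending like _2 or _b are one class to them, and where a whole thing is asked for, a point or a joint stands for the part that bears it (a point fixed in the world has none). Each returns a list of dicts, best first, with "score" (0 to 1); they miss things now and then, are a little off and sometimes report something else, mostly with a low value. They report only what shows in the picture. A call takes as long as a camera call.
- viewer.recognise(target, picture): "rect" ([left, top, right, bottom] in pixels, round what is visible of it).
The state is a dict: "time_s": time; "qpos": joint angles; "joint_vel": joint speeds; "tau": joint torques, N m; "ee_pos": TCP position; "eef_rot": TCP orientation; "force": force on the tool from outside, world axes, zero at the start; "moment": the same for the moment, N m; "grip_width": finger opening in m; "grip_force": force on a finger pad.
Only numpy, scipy, OpenCV 4.12 (cv2) and the standard library are available. Lean on these libraries where they do the work, as an engineer would, in place of code of your own. Each camera call takes 0.05 s, during which the arm holds its last target. There are 200 camera calls.

### The job

Take the flat driver from the tool rack, seat its blade in the slotted lock on top of the pump and, pressing the sprung lock in gently all the while, turn it clockwise until it comes up against its stop, without forcing it. Then put the driver back upright, fully down in its hole in the rack. Touch the lock only with the driver and leave everything else as it stands.

Things in the scene. Friction and masses are not known exactly. Their poses are not given: they have to be found in the camera images.
- pump: Grey pump fixed on the table, left or right of the rack: box 170 (x) by 150 (y) mm with flat cover, top 70 mm above the table; behind it a motor cylinder to x = 205 mm, top 97 mm up; pipe stubs at the sides. Origin: on the table, straight under the lock's axis; z up. A raised ring (outside 46, inside 28 mm diameter, top 82 mm above the table) surrounds the lock.
- lock_axis (a point): Point on the lock's upright axis, at the middle of its slot's floor. The lock is a brass screw head of 24 mm diameter on the pump's cover, with one straight slot across its whole top, 5 mm wide, 6 mm deep. Not pressed, the slot floor is 77 mm and the head's top 83 mm above the table. This point moves down with the lock; its x axis lies near the slot, but only to within 0.25 rad: see or feel for the slot.
- lock (a joint): Turn of the lock in rad, growing clockwise seen from above; the slot turns with it. At 0 the slot lies along the pump's x axis, give or take 0.25 rad (it differs each time and is not measured); the firm stop (locked) is at 1.571. Starts between 0.15 and 0.5. A steady friction of about 0.06 N m resists, then the stop is rigid: 0.10 N m is snug, over 0.17 N m forces it. It stays where it is left.
- lock_press (a joint): How far the lock is pushed down, in m: 0 (sprung out) to 0.005 (bottomed). The spring takes about 4 N to start and 2 N more per mm: 14 N bottomed; it springs back when let go. The lock must be pressed in, the blade on the slot's floor, whenever it is being turned; 6 to 12 N is right.
- driver: Flat driver upright in the rack, 110 mm long, about 120 g. Origin: middle of the blade's tip; z up the shaft, x along the blade's width, y across it. Blade 16 by 3.2 mm, 16 mm long (last 2 mm 15 by 2.2 mm), 10 mm shaft, 36 mm collar at z = 45 to 50 mm, dark oblong wooden handle from z = 50 to 110 mm, 34 mm along x, 22 mm along y (take it across the 22 mm, about z = 85 mm).
- rack: Wooden block fixed on the table, 70 (x) by 170 (y) by 64 (z) mm, two upright square holes 24 mm wide, 56 mm deep, at y = -45 and +45 mm. Origin: centre of its underside. Driver and awl hang in the holes on their collars, tips 19 mm above the table; which is in which hole varies.
- awl: Bystander: an awl with a round, bulged wooden handle, 100 mm long, in the other hole of the rack; origin at its point.
- bung: Bystander: wooden bung, 36 mm across, 30 mm high, on a rear corner of the pump's cover.
- cork: Bystander: cork, 24 mm across, 45 mm high, standing on the table between the rack and the pump, near side.
- cup: Bystander: steel cup, 64 mm across, 60 mm high, on the table between the rack and the pump, far side.
- jar: Bystander: glass jar, 90 mm across, 130 mm high, at the left of the table.
- bottle: Bystander: green wine bottle, 76 mm across, 290 mm high, at the right of the table.
- mallet: Bystander: mallet, 240 mm long, lying at the left of the table.

How it is judged:
On the way, in this order (a step that is already met when the one before it is completed fails the run):
1. the driver's blade is down on the floor of the slot and presses the lock in, before the lock is at its stop (horizontal distance between driver and lock_axis below 0.008 m and z of driver in the frame of lock_axis below 0.0025 m and value of joint lock_press above 0.0008 m), for 0.1 s.
2. the lock is turned to its stop (joint over 1.54) with the blade still seated and pressing (all of step 1 and value of joint lock above 1.54 rad), for 0.1 s.
At the end, for the whole second after the job is handed in: The lock stands at its stop (joint over 1.54 rad) and is sprung out (pressed less than 1 mm); the driver stands upright (within 0.15 rad), at rest, fully down in its hole of the rack (tip less than 24 mm above the rack's foot) (value of joint lock above 1.54 rad and value of joint lock_press below 0.001 m and z of driver in the frame of rack between 0.005 and 0.024 m and x of driver in the frame of rack between -0.015 and 0.015 m and y of driver in the frame of rack between -0.062 and 0.062 m and angle between driver's own z axis and vertical below 0.15 rad and linear speed of driver below 0.02 m/s); the robot touches nothing.
It fails at once if the blade leaves the slot or stops pressing the lock in while the lock is being turned (past 0.75 rad, faster than 0.3 rad/s) (value of joint lock above 0.75 rad and (velocity of joint lock above 0.3 rad/s or velocity of joint lock below -0.3 rad/s) and (value of joint lock_press below 0.0003 m or z of driver in the frame of lock_axis above 0.0035 m)).
It fails at once if the driver forces the lock: contact forces on the lock over 40 N in sum (contact force between driver and lock_press above 40 N).
It fails at once if the fingers touch the lock (contact force between the fingers and lock_press above 0.5 N).
It fails at once if a bystander is disturbed (small ones by over 15 mm, bottle, jar or mallet by over 20 mm) (distance of any of awl, bung, cork, cup from where it was at the start of the episode above 0.015 m or distance of any of jar, bottle, mallet from where it was at the start of the episode above 0.02 m).
It also fails if it takes over 72 s, if anything falls off the work surface, if the arm or the gripper's body presses on something with over 40 N, if the wrist force passes 120 N, or if a joint passes its speed limit or range.

## Working session

There is one attempt and no reset: what is moved stays moved. The work goes in short steps, Python scripts to look and compute and a tool call to move; the robot and the scene stay as the last step left them, time stands still between calls to the robot, and variables do not carry over. Pictures are saved under pics/ and viewed, at most 10 in all, crops included, and the job is handed in when it is done.

Besides the shell and the picture viewer there is one more tool, called in YAML: its name, and indented under it one key for each argument. step_arm: Moves the arm, as the interface text tells. Shifts and turns lie within -1 to 1; 1 stands for 0.1 m of shift or 90 degrees of turn. Its arguments: {"type":"object","properties":{"plan":{"type":"array"},"grip_force":{"type":"number"}},"required":["plan"]}

```bash
mkdir -p pics; cat > h.py <<'E'
import numpy as np, cv2
from scipy.spatial.transform import Rotation as Ro
from station import telemetry, viewer, hand_in, ctrl
def tool():
    o=telemetry.get_obs(); T=np.eye(4); T[:3,:3]=Ro.from_euler('xyz',o['eef_rot']).as_matrix(); T[:3,3]=o['ee_pos']; return T,o
def shot(name):
    T,o=tool(); p=viewer.camera(name)
    if name=='wrist': W=T@p['tool_from_camera']
    else:
        W=np.eye(4); W[:3,:3]=p['R'].T; W[:3,3]=-p['R'].T@p['t']
    p['W']=W; p['K']=np.array([[p['fx'],0,p['cx']],[0,p['fy'],p['cy']],[0,0,1]]); p['D']=np.array(p['dist']); return p
def cloud(p):
    v,u=np.mgrid[0:400,0:640]; uv=np.stack([u,v],-1).reshape(-1,1,2).astype(float)
    n=cv2.undistortPoints(uv,p['K'],p['D']).reshape(400,640,2); z=p['z_map'][...,None]
    c=np.concatenate([n*z,z],-1); return c@p['W'][:3,:3].T+p['W'][:3,3]
def onplane(p,uv,h):
    n=cv2.undistortPoints(np.array(uv,float).reshape(-1,1,2),p['K'],p['D']).reshape(-1,2)
    d=np.c_[n,np.ones(len(n))]@p['W'][:3,:3].T; o=p['W'][:3,3]; return o+d*((h-o[2])/d[:,2])[:,None]
def proj(p,X):
    Wi=np.linalg.inv(p['W']); return cv2.projectPoints(np.array(X,float).reshape(-1,3),cv2.Rodrigues(Wi[:3,:3])[0],Wi[:3,3],p['K'],p['D'])[0].reshape(-1,2)
def save(p,n): cv2.imwrite('pics/'+n,p['img'][...,::-1])
E
python3 - <<'E'
from h import *
print(tool()[1], ctrl.tcp_to_tips)
p=shot('scene'); save(p,'s.png'); C=cloud(p)
for n in ['pump','lock_axis','driver','rack','awl','bung','cork','cup']:
    for r in viewer.recognise(n,p)[:2]:
        b=np.array(r['rect']).astype(int); c=C[b[1]:b[3]+1,b[0]:b[2]+1].reshape(-1,3); m=C[(b[1]+b[3])//2,(b[0]+b[2])//2]
        print(n,round(r['score'],2),b,m.round(3))
E
```

```text
{'time_s': 0.0, 'qpos': array([ 1.17239712e+00,  3.00480166e-01,  1.52156340e+00,  7.36278867e-06,
        1.32068451e+00, -6.66142329e-02]), 'joint_vel': array([-0.0012593 , -0.00141925, -0.00153474,  0.00015398,  0.00024142,
       -0.00015274]), 'tau': array([-4.54082314e-03, -5.31827080e+01, -3.52723968e+01,  7.06325099e-02,
        2.46755633e-02, -4.32681884e-05]), 'ee_pos': array([0.17907028, 0.51978682, 0.22188882]), 'eef_rot': array([-3.14046022e+00, -8.26954026e-05,  2.80980581e+00]), 'force': array([ 0.4452675 , -0.68568075, -0.56962738]), 'moment': array([-0.05214445,  0.04976703,  0.05144155]), 'grip_force': 0.0, 'grip_width': 0.09398172247667982} 0.017
pump 0.61 [247 188 318 258] [ 0.616 -0.17   0.067]
driver 0.46 [379 162 386 179] [0.515 0.228 0.129]
rack 0.7 [343 171 392 203] [0.525 0.171 0.064]
rack 0.3 [247 188 318 262] [ 0.637 -0.173  0.082]
bung 0.62 [263 214 276 226] [ 0.622 -0.213  0.104]
bung 0.59 [248 191 320 261] [ 0.645 -0.167  0.084]
cork 0.41 [312 182 318 194] [ 0.447 -0.01   0.029]
cup 0.83 [336 243 358 265] [0.76  0.026 0.006]
```

View pics/s.png

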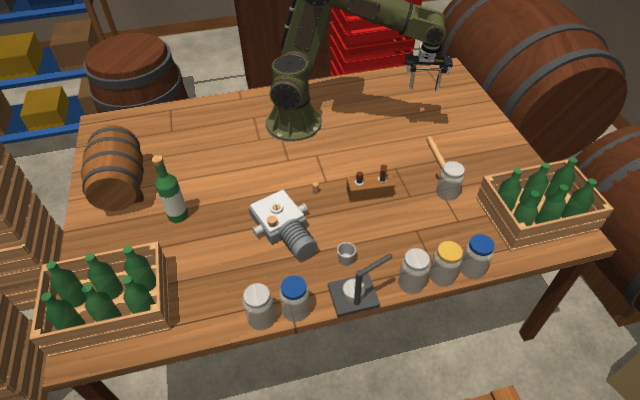

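step_arm:
  plan:
    - {"dz": -0.4}
    - {"dz": -0.4}
    - {"dz": -0.3,"dx": -0.2,"dy": -0.15}
    - {"dx": -0.35,"dy": -0.23}
    - {"dx": -0.35,"dy": -0.23}
    - {"dx": -0.38,"dy": -0.25}
    - {"dx": -0.38,"dy": -0.25}
    - {"dx": -0.38,"dy": -0.25}
    - {"dx": -0.38,"dy": -0.25}
    - {"dx": -0.38,"dy": -0.25}

```text
$.plan[0]: bad value
```

step_arm:
  plan:
    - {"dx": -0.35,"dy": -0.22}
    - {"dx": -0.35,"dy": -0.22}
    - {}

```text
$.plan[0]: bad value
```

```bash
python3 - <<'E'
from h import *
T,o=tool(); print(o['time_s'],o['ee_pos'],o['eef_rot'],o['qpos'])
p=shot('wrist'); save(p,'w1.png'); print(p['tool_from_camera'].round(3),p['fx']); C=cloud(p)
for n in ['lock_axis','driver','rack','awl','cork','pump']:
    for r in viewer.recognise(n,p)[:2]:
        b=np.array(r['rect']).astype(int); m=C[(b[1]+b[3])//2,(b[0]+b[2])//2]
        print(n,round(r['score'],2),b,m.round(3))
E
```

```text
0.45 [0.17916014 0.51995726 0.22237006] [-3.14142423e+00  2.22059274e-05  2.80978669e+00] [ 1.17238540e+00  2.99978866e-01  1.52107616e+00 -3.44373176e-05
  1.32070420e+00 -6.65964364e-02]
[[-0.001 -0.97  -0.244  0.07 ]
 [ 1.    -0.001  0.001 -0.   ]
 [-0.001 -0.244  0.97  -0.162]
 [ 0.     0.     0.     1.   ]] 277.4295308513819
```

View pics/w1.png

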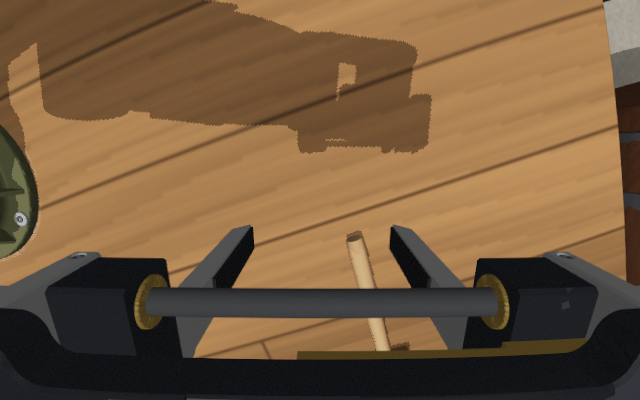

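step_arm:
  plan:
    - {"dx": 0,"dy": 0,"dz": -0.4,"rx": 0,"ry": 0,"rz": 0,"claw": 0}
    - {"dx": 0,"dy": 0,"dz": -0.4,"rx": 0,"ry": 0,"rz": 0,"claw": 0}
    - {"dx": -0.2,"dy": -0.15,"dz": -0.3,"rx": 0,"ry": 0,"rz": 0,"claw": 0}
    - {"dx": -0.38,"dy": -0.25,"dz": 0,"rx": 0,"ry": 0,"rz": 0,"claw": 0}
    - {"dx": -0.38,"dy": -0.25,"dz": 0,"rx": 0,"ry": 0,"rz": 0,"claw": 0}
    - {"dx": -0.38,"dy": -0.25,"dz": 0,"rx": 0,"ry": 0,"rz": 0,"claw": 0}
    - {"dx": -0.38,"dy": -0.25,"dz": 0,"rx": 0,"ry": 0,"rz": 0,"claw": 0}
    - {"dx": -0.38,"dy": -0.25,"dz": 0,"rx": 0,"ry": 0,"rz": 0,"claw": 0}
    - {"dx": -0.38,"dy": -0.25,"dz": 0,"rx": 0,"ry": 0,"rz": 0,"claw": 0}
    - {"dx": -0.38,"dy": -0.25,"dz": 0,"rx": 0,"ry": 0,"rz": 0,"claw": 0}

```text
time_s: 1.8
ee_pos: [0.3884, 0.2455, 0.3327]
eef_rot: [3.141, 0.0, 2.81]
force: [1.2, 1.1, 0.6]
grip_width: 0.094
grip_force: 0.0
```

step_arm:
  plan:
    - {"dx": -0.38,"dy": -0.25,"dz": 0,"rx": 0,"ry": 0,"rz": 0,"claw": 0}
    - {"dx": -0.38,"dy": -0.25,"dz": 0,"rx": 0,"ry": 0,"rz": 0,"claw": 0}
    - {"dx": -0.38,"dy": -0.25,"dz": 0,"rx": 0,"ry": 0,"rz": 0,"claw": 0}
    - {"dx": 0,"dy": 0,"dz": 0,"rx": 0,"ry": 0,"rz": 0,"claw": 0}

```text
time_s: 2.2
ee_pos: [0.473, 0.1356, 0.3319]
eef_rot: [-3.141, -0.0, 2.805]
force: [-1.1, 0.6, -0.3]
grip_width: 0.0941
grip_force: 0.0
```

```bash
python3 - <<'E'
from h import *
T,o=tool(); print(o['time_s'],o['ee_pos'],o['eef_rot'],o['qpos'])
p=shot('wrist'); save(p,'w2.png'); C=cloud(p)
for n in ['lock_axis','driver','rack','awl','cork','pump']:
    for r in viewer.recognise(n,p)[:2]:
        b=np.array(r['rect']).astype(int); m=C[(b[1]+b[3])//2,(b[0]+b[2])//2]
        print(n,round(r['score'],2),b,m.round(3))
E
```

```text
2.2 [0.47301186 0.13559792 0.33190018] [-3.14067761e+00 -3.04184615e-04  2.80517653e+00] [ 2.05057216e-01  1.06805091e-01  1.50104062e+00 -6.27782841e-04
  1.53447923e+00 -1.02930010e+00]
driver 0.69 [380 162 409 194] [0.496 0.231 0.126]
driver 0.57 [226 173 245 191] [ 0.435 -0.002  0.044]
rack 0.94 [302 142 419 213] [0.491 0.193 0.065]
awl 0.73 [326 173 347 201] [0.484 0.153 0.115]
cork 0.68 [228 172 245 194] [ 0.437 -0.001  0.045]
cork 0.38 [381 162 411 194] [0.496 0.233 0.129]
pump 0.86 [122 209 265 358] [0.447 0.088 0.391]
```

View pics/w2.png

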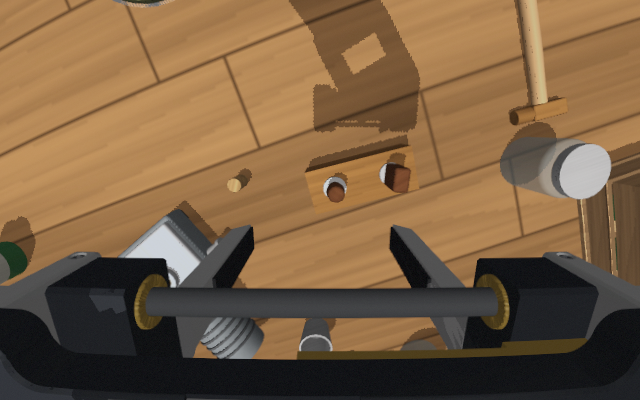

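```bash
cat >> h.py <<'E'
def blob(C,box,zlo,zhi,img=None):
    b=box; c=C[b[1]:b[3],b[0]:b[2]].reshape(-1,3); c=c[(c[:,2]>zlo)&(c[:,2]<zhi)]
    r=cv2.minAreaRect((c[:,:2]*1000).astype(np.float32)); return len(c),c.mean(0).round(4),r
E
python3 - <<'E'
from h import *
p=shot('wrist'); C=cloud(p)
print('rack',blob(C,(290,130,430,225),.059,.069))
for b in [(375,150,415,200),(320,165,352,208)]:
  for lo,hi in [(.12,.14),(.124,.134),(.108,.118)]: print(lo,blob(C,b,lo,hi))
c=C[150:200,375:415].reshape(-1,3); print(np.histogram(c[:,2],bins=np.arange(0,.14,.01)), c[:,2].max())
E
```

```text
rack (3690, array([0.4941, 0.1914, 0.0642]), ((497.7901611328125, 194.85186767578125), (169.7743377685547, 70.88751983642578), 85.38836669921875))
0.12 (393, array([0.4999, 0.2386, 0.128 ]), ((500.9912109375, 239.33010864257812), (20.660497665405273, 33.90585708618164), 66.0649185180664))
0.124 (369, array([0.5003, 0.2389, 0.1284]), ((501.08343505859375, 239.3316650390625), (20.524139404296875, 33.7606201171875), 66.54544067382812))
0.108 (54, array([0.4944, 0.2328, 0.113 ]), ((495.53717041015625, 233.19517517089844), (11.759537696838379, 35.03339385986328), 44.97047424316406))
0.12 (0, array([nan, nan, nan]), ((0.0, 0.0), (0.0, 0.0), 0.0))
0.124 (0, array([nan, nan, nan]), ((0.0, 0.0), (0.0, 0.0), 0.0))
0.108 (219, array([0.4925, 0.1503, 0.1148]), ((493.3517761230469, 149.9773712158203), (22.7354793548584, 22.922548294067383), 70.09761810302734))
(array([ 128,    9,   10,   13,   14,   20, 1066,   40,   42,   43,   49,
         52,  372,   21]), array([0.  , 0.01, 0.02, 0.03, 0.04, 0.05, 0.06, 0.07, 0.08, 0.09, 0.1 ,
       0.11, 0.12, 0.13, 0.14])) 0.49491242653215717h.py:24: RuntimeWarning: Mean of empty slice.
  r=cv2.minAreaRect((c[:,:2]*1000).astype(np.float32)); return len(c),c.mean(0).round(4),r
  ret = um.true_divide(
```

step_arm:
  plan:
    - {"dx": 0,"dy": -0.45,"dz": 0,"rx": 0,"ry": 0,"rz": 0,"claw": 0}
    - {"dx": -0.1,"dy": -0.45,"dz": 0,"rx": 0,"ry": 0,"rz": 0,"claw": 0}
    - {"dx": -0.1,"dy": -0.45,"dz": 0,"rx": 0,"ry": 0,"rz": 0,"claw": 0}
    - {"dx": -0.1,"dy": -0.45,"dz": 0,"rx": 0,"ry": 0,"rz": 0,"claw": 0}
    - {"dx": -0.1,"dy": -0.45,"dz": 0,"rx": 0,"ry": 0,"rz": 0,"claw": 0}
    - {"dx": -0.1,"dy": -0.45,"dz": 0,"rx": 0,"ry": 0,"rz": 0,"claw": 0}
    - {"dx": -0.1,"dy": -0.45,"dz": 0,"rx": 0,"ry": 0,"rz": 0,"claw": 0}
    - {"dx": 0,"dy": 0,"dz": 0,"rx": 0,"ry": 0,"rz": 0,"claw": 0}
    - {"dx": 0,"dy": 0,"dz": 0,"rx": 0,"ry": 0,"rz": 0,"claw": 0}

```text
time_s: 3.5
ee_pos: [0.425, -0.1784, 0.3324]
eef_rot: [3.141, -0.0, 2.808]
force: [-0.3, -0.6, -0.4]
grip_width: 0.0941
grip_force: 0.0
```

```bash
python3 - <<'E'
from h import *
T,o=tool(); print(o['time_s'],o['ee_pos'],o['eef_rot'],o['qpos'])
p=shot('wrist'); save(p,'w3.png'); C=cloud(p)
for n in ['lock_axis','lock','bung','pump']:
    for r in viewer.recognise(n,p)[:2]:
        b=np.array(r['rect']).astype(int); m=C[(b[1]+b[3])//2,(b[0]+b[2])//2]
        print(n,round(r['score'],2),b,m.round(3))
E
```

```text
3.5 [ 0.42501204 -0.17836286  0.3323856 ] [ 3.14143622e+00 -1.98405086e-04  2.80849954e+00] [-4.76903163e-01  3.31583856e-02  1.57849929e+00  1.26484406e-04
  1.53015375e+00 -1.71461151e+00]
lock 0.55 [337 244 355 258] [ 0.547 -0.178  0.083]
bung 0.58 [337 279 355 289] [ 0.6   -0.196  0.088]
pump 0.84 [285 177 429 344] [ 0.359 -0.156  0.495]
```

View pics/w3.png

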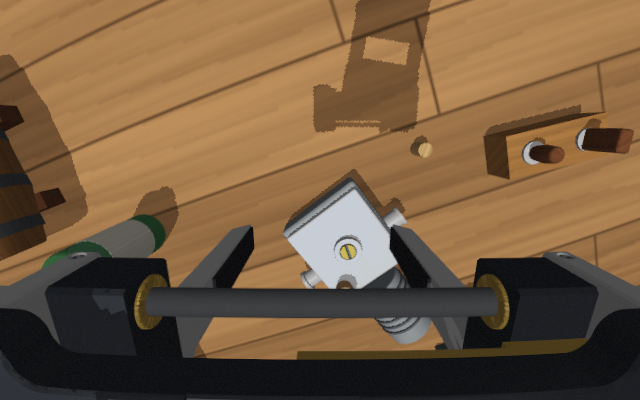

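step_arm:
  plan:
    - {"dx": -0.3,"dy": 0.1,"dz": 0.3,"rx": 0,"ry": 0,"rz": 0,"claw": 0}
    - {"dx": -0.3,"dy": 0.1,"dz": 0.3,"rx": 0,"ry": 0,"rz": 0,"claw": 0}
    - {"dx": -0.3,"dy": 0.1,"dz": 0.3,"rx": 0,"ry": 0,"rz": 0,"claw": 0}
    - {"dx": -0.25,"dy": 0.1,"dz": 0.3,"rx": 0,"ry": 0,"rz": 0,"claw": 0}
    - {"dx": 0,"dy": 0,"dz": 0,"rx": 0,"ry": 0,"rz": 0,"claw": 0}
    - {"dx": 0,"dy": 0,"dz": 0,"rx": 0,"ry": 0,"rz": 0,"claw": 0}

```text
time_s: 4.35
ee_pos: [0.5469, -0.177, 0.2123]
eef_rot: [3.142, -0.001, 2.811]
force: [-0.2, 0.0, 1.1]
grip_width: 0.0936
grip_force: 0.0
```

```bash
python3 - <<'E'
from h import *
T,o=tool(); print(o['time_s'],o['ee_pos'],o['eef_rot'],o['qpos'])
p=shot('wrist'); C=cloud(p)
for n in ['lock_axis','lock']:
    for r in viewer.recognise(n,p)[:2]:
        b=np.array(r['rect']).astype(int); m=C[(b[1]+b[3])//2,(b[0]+b[2])//2]
        print(n,round(r['score'],2),b,m.round(3))
u,v=proj(p,[.547,-.178,.083])[0].astype(int); u=max(u,75);v=max(v,60); print(u,v)
cv2.imwrite('pics/w4.png',cv2.resize(p['img'][v-60:v+60,u-75:u+75,::-1],None,fx=5,fy=5,interpolation=cv2.INTER_CUBIC))
c=C[v-60:v+60,u-75:u+75].reshape(-1,3); c=c[(c[:,2]>.079)&(c[:,2]<.085)]
c=c[np.hypot(c[:,0]-.547,c[:,1]+.178)<.035]
print(len(c),cv2.minEnclosingCircle((c[:,:2]*1000).astype(np.float32)),c.mean(0))
for k in range(3): print(np.unique(C[v-60:v+60,u-75:u+75,2].round(3),return_counts=True)) if k==0 else 0
np.save('c.npy',C)
E
```

```text
4.35 [ 0.54693403 -0.17702228  0.2122562 ] [ 3.14158204e+00 -1.15381745e-03  2.81131914e+00] [-3.76712947e-01  3.63987729e-01  1.46005876e+00 -4.43641039e-05
  1.31869923e+00 -1.61722466e+00]
lock_axis 0.69 [313 189 334 210] [ 0.549 -0.176  0.077]
lock 0.55 [314 187 336 211] [ 0.549 -0.173  0.082]
lock 0.15 [412  40 445  69] [ 0.439 -0.015  0.044]
320 199
1147 ((549.1703491210938, -175.78504943847656), 23.01986312866211) [ 0.54846458 -0.17574997  0.08208216]
(array([-0.003, -0.002, -0.001,  0.   ,  0.001,  0.002,  0.003,  0.024,
        0.025,  0.027,  0.029,  0.03 ,  0.031,  0.032,  0.033,  0.034,
        0.035,  0.036,  0.037,  0.038,  0.039,  0.04 ,  0.041,  0.042,
        0.043,  0.044,  0.045,  0.046,  0.047,  0.048,  0.049,  0.05 ,
        0.051,  0.052,  0.053,  0.054,  0.055,  0.056,  0.057,  0.058,
        0.059,  0.06 ,  0.061,  0.062,  0.063,  0.064,  0.065,  0.066,
        0.067,  0.068,  0.069,  0.07 ,  0.071,  0.072,  0.073,  0.074,
        0.075,  0.076,  0.077,  0.078,  0.079,  0.08 ,  0.081,  0.082,
        0.083,  0.084,  0.085,  0.086,  0.087,  0.088,  0.089,  0.09
[... 347 characters left out ...]
 436,  764,  319,   26,    1,    1,    2,    2,    1,
          1,    4,    3,    5,    9,    7,    7,   19,   22,   15,   26,
         30,   36,   48,   50,   63,   66,   96,  164,  134,   70,   60,
         69,   67,  137,  246,  198,   76,   16,   16,   15,   19,   13,
         15,   19,   14,   46,   64,  303, 2811, 6174, 2554,  221,   33,
         28,   23,   48,   77,   60,   33,   68,  254,  481,  324,   91,
         20,   20,   20,   34,   28,   37,   28,   15,   17,   10,    9,
          9,    2,   12,   39,   56,   21,    7,   13,   30,   18,   24,
         20,   18,   25,   27,   17,   19,   25,   20,   18,   27,   19,
         17,   15,    6,   13,    9,   10,    5,    3,   71]))
```

View pics/w4.png

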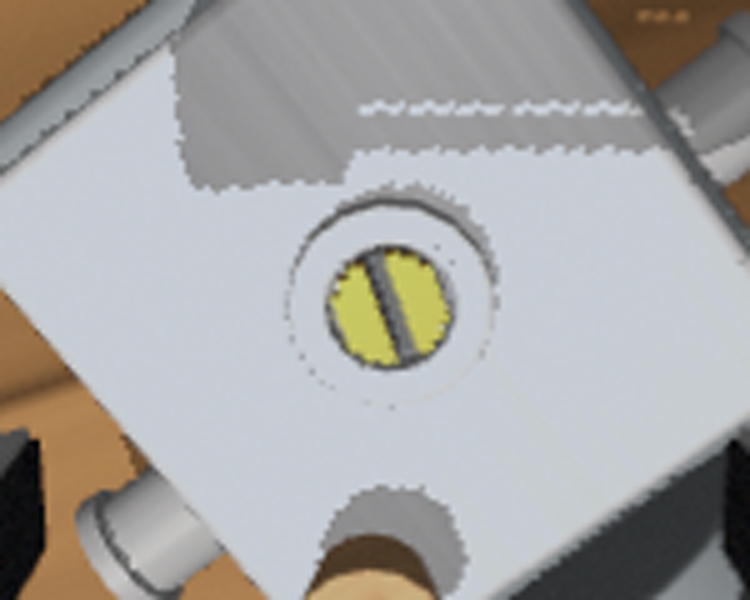

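step_arm:
  plan:
    - {"dx": 0,"dy": 0,"dz": -0.4,"rx": 0,"ry": 0,"rz": 0,"claw": 0}
    - {"dx": 0.2,"dy": 0.4,"dz": 0,"rx": 0,"ry": 0,"rz": 0,"claw": 0}
    - {"dx": 0.2,"dy": 0.4,"dz": 0,"rx": 0,"ry": 0,"rz": 0,"claw": 0}
    - {"dx": 0.2,"dy": 0.4,"dz": 0,"rx": 0,"ry": 0,"rz": 0,"claw": 0}
    - {"dx": 0.2,"dy": 0.4,"dz": 0,"rx": 0,"ry": 0,"rz": 0,"claw": 0}
    - {"dx": 0.2,"dy": 0.4,"dz": 0,"rx": 0,"ry": 0,"rz": 0,"claw": 0.2}
    - {"dx": 0.2,"dy": 0.4,"dz": 0,"rx": 0,"ry": 0,"rz": 0,"claw": 0.3}
    - {"dx": 0.2,"dy": 0.4,"dz": 0,"rx": 0,"ry": 0,"rz": 0,"claw": 0.4}
    - {"dx": 0.2,"dy": 0.4,"dz": 0,"rx": 0,"ry": 0,"rz": 0,"claw": 0.5}
    - {"dx": 0.2,"dy": 0.4,"dz": 0,"rx": 0,"ry": 0,"rz": 0.056,"claw": 0.5}

```text
time_s: 5.5
ee_pos: [0.4933, 0.2226, 0.2543]
eef_rot: [3.14, 0.002, 2.721]
force: [0.7, -0.2, -0.0]
grip_width: 0.0575
grip_force: 0.0
```

step_arm:
  plan:
    - {"dx": 0,"dy": 0.19,"dz": 0,"rx": 0,"ry": 0,"rz": 0,"claw": 0.5}
    - {"dx": 0,"dy": 0,"dz": 0,"rx": 0,"ry": 0,"rz": 0,"claw": 0.5}
    - {"dx": 0,"dy": 0,"dz": 0,"rx": 0,"ry": 0,"rz": 0,"claw": 0.5}

```text
time_s: 5.8
ee_pos: [0.5016, 0.2381, 0.2534]
eef_rot: [3.141, 0.001, 2.722]
force: [-0.3, -0.2, -1.3]
grip_width: 0.0469
grip_force: 0.0
```

```bash
cat > d.py <<'E'
from h import *
T,o=tool(); print(o['time_s'],o['ee_pos'],o['eef_rot'],o['grip_width'])
p=shot('wrist'); C=cloud(p)
u,v=proj(p,[.501,.239,.129])[0].astype(int); b=(max(u-50,0),max(v-50,0),u+50,v+50)
for lo in (.121,.125): print('drv',blob(C,b,lo,.137))
m=(C[...,2]>.06)&(C[...,2]<.068)&(np.hypot(C[...,0]-.498,C[...,1]-.195)<.11)
print('rack',cv2.minAreaRect((C[m][:,:2]*1000).astype(np.float32)))
save(p,'w5.png')
# slot from saved w4 crop
i=cv2.imread('pics/w4.png'); h=cv2.cvtColor(i,cv2.COLOR_BGR2HSV); y=((h[...,0]>22)&(h[...,0]<38)&(h[...,1]>80)).astype(np.uint8)
k=np.argwhere(y[200:400,280:500])[:,::-1].astype(np.float32)+[280,200]
c,r=cv2.minEnclosingCircle(k.astype(np.float32)); print('brass',c,r)
vv,uu=np.mgrid[0:600,0:750]; q=(np.hypot(uu-c[0],vv-c[1])<r*.8)&(y==0); s=np.c_[uu[q],vv[q]].astype(np.float32)
f=cv2.fitLine(s,cv2.DIST_HUBER,0,.01,.01).ravel(); print('slot',f)
E
python3 d.py
```

```text
5.8 [0.50157167 0.23806657 0.25339905] [3.14070275e+00 1.12773277e-03 2.72230467e+00] 0.04693950271387585
drv (621, array([0.5003, 0.2403, 0.1283]), ((501.1070556640625, 239.48385620117188), (21.269977569580078, 33.949073791503906), 66.49580383300781))
drv (602, array([0.5007, 0.2401, 0.1284]), ((501.2839050292969, 239.4069366455078), (21.269977569580078, 33.5633430480957), 66.49580383300781))
rack ((497.7674865722656, 194.48458862304688), (171.2052001953125, 70.81842041015625), 85.08358764648438)
brass (389.64190673828125, 308.6958312988281) 60.424991607666016
slot [3.4406134e-01 9.3894714e-01 3.9107761e+02 3.0810315e+02]
```

View pics/w5.png

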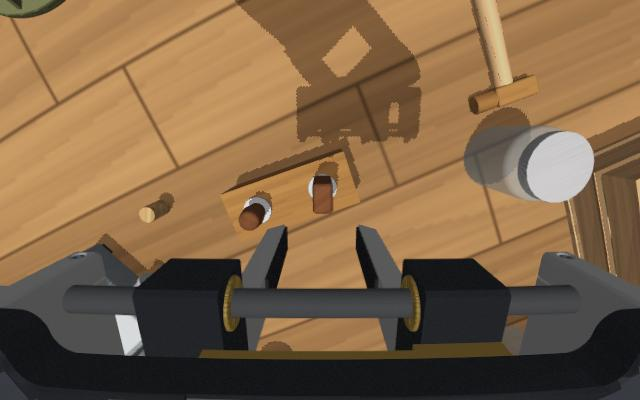

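step_arm:
  plan:
    - {"dx": 0.01,"dy": 0.01,"dz": 0.35,"rx": 0,"ry": 0,"rz": 0,"claw": 0.5}
    - {"dx": 0,"dy": 0,"dz": 0.35,"rx": 0,"ry": 0,"rz": 0,"claw": 0.5}
    - {"dx": 0,"dy": 0,"dz": 0.3,"rx": 0,"ry": 0,"rz": 0,"claw": 0.5}
    - {"dx": 0,"dy": 0,"dz": 0.3,"rx": 0,"ry": 0,"rz": 0,"claw": 0.5}
    - {"dx": 0,"dy": 0,"dz": 0.2,"rx": 0,"ry": 0,"rz": 0,"claw": 0.5}
    - {"dx": 0,"dy": 0,"dz": 0,"rx": 0,"ry": 0,"rz": 0,"claw": 0.5}
    - {"dx": 0,"dy": 0,"dz": 0,"rx": 0,"ry": 0,"rz": 0,"claw": 0.5}

```text
time_s: 6.55
ee_pos: [0.5017, 0.2391, 0.1036]
eef_rot: [3.141, 0.001, 2.721]
force: [0.3, 0.2, 0.4]
grip_width: 0.047
grip_force: 0.0
```

step_arm:
  grip_force: 30
  plan:
    - {"dx": 0,"dy": 0,"dz": 0,"rx": 0,"ry": 0,"rz": 0,"claw": 0.7}
    - {"dx": 0,"dy": 0,"dz": 0,"rx": 0,"ry": 0,"rz": 0,"claw": 1}
    - {"dx": 0,"dy": 0,"dz": 0,"rx": 0,"ry": 0,"rz": 0,"claw": 1}
    - {"dx": 0,"dy": 0,"dz": 0,"rx": 0,"ry": 0,"rz": 0,"claw": 1}
    - {"dx": 0,"dy": 0,"dz": 0,"rx": 0,"ry": 0,"rz": 0,"claw": 1}
    - {"dx": 0,"dy": 0,"dz": 0,"rx": 0,"ry": 0,"rz": 0,"claw": 1}

```text
time_s: 7.15
ee_pos: [0.5014, 0.2399, 0.103]
eef_rot: [3.141, 0.001, 2.722]
force: [-1.6, -0.6, 5.7]
grip_width: 0.0222
grip_force: 30.0
```

step_arm:
  grip_force: 50
  plan:
    - {"dx": 0,"dy": 0,"dz": 0,"rx": 0,"ry": 0,"rz": 0,"claw": 1}
    - {"dx": 0,"dy": 0,"dz": -0.1,"rx": 0,"ry": 0,"rz": 0,"claw": 1}
    - {"dx": 0,"dy": 0,"dz": -0.25,"rx": 0,"ry": 0,"rz": 0,"claw": 1}
    - {"dx": 0,"dy": 0,"dz": -0.3,"rx": 0,"ry": 0,"rz": 0,"claw": 1}
    - {"dx": 0,"dy": 0,"dz": -0.3,"rx": 0,"ry": 0,"rz": 0,"claw": 1}
    - {"dx": 0,"dy": 0,"dz": -0.3,"rx": 0,"ry": 0,"rz": 0,"claw": 1}
    - {"dx": 0,"dy": 0,"dz": -0.15,"rx": 0,"ry": 0,"rz": 0,"claw": 1}
    - {"dx": 0,"dy": 0,"dz": 0,"rx": 0,"ry": 0,"rz": 0,"claw": 1}

```text
time_s: 7.95
ee_pos: [0.5017, 0.2401, 0.245]
eef_rot: [3.139, 0.003, 2.722]
force: [0.7, -1.1, -1.2]
grip_width: 0.0216
grip_force: 50.0
```

```bash
python3 - <<'E'
from h import *
T,o=tool(); print(o['ee_pos'],o['eef_rot'],o['force'],o['grip_width'])
W=np.eye(4);W[:3,:3]=Ro.from_euler('xyz',[3.14158204,-.00115,2.8113]).as_matrix();W[:3,3]=[.54693,-.17702,.21226]
p=shot('wrist'); p['W']=W@p['tool_from_camera']
i=cv2.imread('pics/w4.png'); h=cv2.cvtColor(i,cv2.COLOR_BGR2HSV); y=((h[...,0]>22)&(h[...,0]<38)&(h[...,1]>80)).astype(np.uint8)
vv,uu=np.mgrid[0:600,0:750]; f=lambda a:onplane(p,np.array(a)/5-[.4,.4]+[245,139],.083)
print('centre',f([[389.6,308.7]]))
for rr in (55,45,35):
    q=(np.hypot(uu-389.6,vv-307.5)<rr)&(y==0); P=f(np.c_[uu[q],vv[q]].astype(float))[:,:2]
    w,V=np.linalg.eigh(np.cov(P.T)); print(rr,P.mean(0),np.degrees(np.arctan2(V[1,1],V[0,1])), np.sqrt(w))
# gap line between two brass halves
n,l,s,c=cv2.connectedComponentsWithStats(y); 
for k in range(1,n):
    if s[k,4]>800: print(s[k],c[k])
E
```

```text
[0.50172193 0.24008041 0.24502023] [3.13875492e+00 2.74767014e-03 2.72191281e+00] [ 0.70391676 -1.14014766 -1.2498233 ] 0.02156436586048454
centre [[ 0.54902489 -0.17620872  0.083     ]]
55 [ 0.54869246 -0.17614329] -179.0295848702018 [0.00266769 0.00703753]
45 [ 0.54876119 -0.17585665] -179.23479224622372 [0.0012197  0.00573748]
35 [ 0.54874469 -0.17584816] -179.410112942296 [0.00121345 0.00441341]
[ 384  249   66  106 3855] [418.30869001 298.0998703 ]
[ 330  264   69  102 4005] [363.05617978 317.66841448]
```

step_arm:
  plan:
    - {"dx": -0.21,"dy": -0.36,"dz": 0,"rx": 0,"ry": 0,"rz": 0,"claw": 1}
    - {"dx": -0.21,"dy": -0.36,"dz": 0,"rx": 0,"ry": 0,"rz": 0,"claw": 1}
    - {"dx": -0.21,"dy": -0.36,"dz": 0,"rx": 0,"ry": 0,"rz": 0,"claw": 1}
    - {"dx": -0.21,"dy": -0.36,"dz": 0,"rx": 0,"ry": 0,"rz": 0,"claw": 1}
    - {"dx": -0.21,"dy": -0.36,"dz": 0,"rx": 0,"ry": 0,"rz": 0,"claw": 1}
    - {"dx": -0.21,"dy": -0.36,"dz": 0,"rx": 0,"ry": 0,"rz": 0,"claw": 1}
    - {"dx": -0.21,"dy": -0.36,"dz": 0,"rx": 0,"ry": 0,"rz": 0,"claw": 1}
    - {"dx": -0.21,"dy": -0.36,"dz": 0,"rx": 0,"ry": 0,"rz": 0,"claw": 1}
    - {"dx": -0.21,"dy": -0.36,"dz": 0,"rx": 0,"ry": 0,"rz": 0,"claw": 1}
    - {"dx": -0.21,"dy": -0.36,"dz": 0,"rx": 0,"ry": 0,"rz": 0,"claw": 1}

```text
time_s: 9.0
ee_pos: [0.5457, -0.1761, 0.241]
eef_rot: [-3.142, -0.002, 2.722]
force: [-0.7, 0.3, -1.1]
grip_width: 0.0218
grip_force: 50.0
```

step_arm:
  plan:
    - {"dx": 0,"dy": 0,"dz": 0,"rx": 0,"ry": 0,"rz": -0.068,"claw": 1}
    - {"dx": 0,"dy": 0,"dz": 0,"rx": 0,"ry": 0,"rz": -0.068,"claw": 1}
    - {"dx": 0,"dy": 0,"dz": 0,"rx": 0,"ry": 0,"rz": -0.068,"claw": 1}
    - {"dx": 0,"dy": 0,"dz": 0,"rx": 0,"ry": 0,"rz": -0.068,"claw": 1}
    - {"dx": 0,"dy": 0,"dz": 0,"rx": 0,"ry": 0,"rz": 0,"claw": 1}
    - {"dx": 0,"dy": 0,"dz": 0,"rx": 0,"ry": 0,"rz": 0,"claw": 1}

```text
time_s: 9.6
ee_pos: [0.546, -0.1744, 0.2415]
eef_rot: [3.141, -0.001, -3.137]
force: [-0.5, -1.0, -0.6]
grip_width: 0.0221
grip_force: 50.0
```

```bash
python3 - <<'E'
from h import *
T,o=tool(); print(o['time_s'],o['ee_pos'],o['eef_rot'],o['qpos'],o['force'],o['moment'])
p=shot('wrist'); C=cloud(p); save(p,'w6.png')
print(proj(p,[[.5489,-.176,.083]]), proj(p,T[:3,3]+T[:3,2]*.084))
d=np.linalg.inv(T)[:3,:3]@(np.array([.5489,-.176,0])-o['ee_pos']); print('tool delta',d)
E
```

```text
9.6 [ 0.54600428 -0.17438856  0.24150929] [ 3.14099269e+00 -1.43653207e-03 -3.13724606e+00] [-3.73060576e-01  3.39070442e-01  1.42502947e+00  2.88925080e-05
  1.37904927e+00 -1.94820859e+00] [-0.54643989 -1.03277075 -0.57539248] [ 0.02193691 -0.04019123  0.0051381 ]
[[319.8759962  195.40957792]] [[321.41202696 210.07927441]]
tool delta [-0.00323562 -0.00176891  0.24150387]
```

View pics/w6.png

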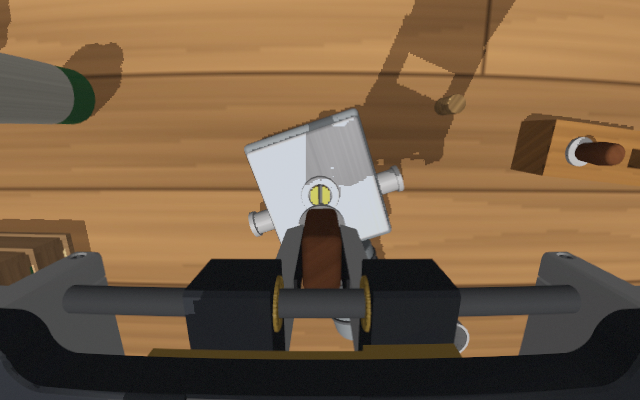

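```bash
python3 - <<'E'
from h import *
T,o=tool(); p=shot('wrist')
h=cv2.cvtColor(cv2.resize(p['img'],None,fx=4,fy=4,interpolation=cv2.INTER_CUBIC),cv2.COLOR_RGB2HSV)
y=((h[...,0]>22)&(h[...,0]<38)&(h[...,1]>80)&(h[...,2]>90)).astype(np.uint8); y[:170*4]=0;y[212*4:]=0;y[:,:295*4]=0;y[:,345*4:]=0
n,l,s,c=cv2.connectedComponentsWithStats(y); print(s[1:],c[1:])
big=[k for k in range(1,n) if s[k,4]>150]
P=onplane(p,(c[big]+.5)/4-.5,.083); print(P, P.mean(0)); d=P[0]-P[1]; print('slot deg',np.degrees(np.arctan2(d[1],d[0]))+90)
print(o['ee_pos'],'tool delta',np.linalg.inv(T)[:3,:3]@(P.mean(0)-o['ee_pos']))
E
```

```text
[[1242  743   33   77 2075]
 [1289  743   31   75 1935]] [[1259.47855422  782.35710843]
 [1302.57829457  781.04754522]]
[[ 0.54885383 -0.1824211   0.083     ]
 [ 0.54841796 -0.16964231  0.083     ]] [ 0.54863589 -0.17603171  0.083     ]
slot deg 1.9535436744146608
[ 0.54607952 -0.17440492  0.24170372] tool delta [-0.00272428 -0.00171277  0.15870002]
```

step_arm:
  plan:
    - {"dx": -0.026,"dy": -0.012,"dz": 0,"rx": 0,"ry": 0,"rz": -0.008,"claw": 1}
    - {"dx": 0,"dy": 0,"dz": 0.2,"rx": 0,"ry": 0,"rz": 0,"claw": 1}
    - {"dx": 0,"dy": 0,"dz": 0.2,"rx": 0,"ry": 0,"rz": 0,"claw": 1}
    - {"dx": 0,"dy": 0,"dz": 0.2,"rx": 0,"ry": 0,"rz": 0,"claw": 1}
    - {"dx": 0,"dy": 0,"dz": 0.1,"rx": 0,"ry": 0,"rz": 0,"claw": 1}
    - {"dx": 0,"dy": 0,"dz": 0,"rx": 0,"ry": 0,"rz": 0,"claw": 1}
    - {"dx": 0,"dy": 0,"dz": 0,"rx": 0,"ry": 0,"rz": 0,"claw": 1}

```text
time_s: 10.4
ee_pos: [0.5492, -0.1758, 0.1732]
eef_rot: [-3.141, 0.001, -3.122]
force: [0.2, -0.1, -0.6]
grip_width: 0.0218
grip_force: 50.0
```

step_arm:
  plan:
    - {"dx": 0,"dy": 0,"dz": 0.015,"rx": 0,"ry": 0,"rz": 0,"claw": 1}
    - {"dx": 0,"dy": 0,"dz": 0.015,"rx": 0,"ry": 0,"rz": 0,"claw": 1}
    - {"dx": 0,"dy": 0,"dz": 0.01,"rx": 0,"ry": 0,"rz": 0,"claw": 1}
    - {"dx": 0,"dy": 0,"dz": 0.0,"rx": 0,"ry": 0,"rz": 0,"claw": 1}

```text
time_s: 10.8
ee_pos: [0.5489, -0.1757, 0.1685]
eef_rot: [-3.142, 0.0, -3.122]
force: [-0.4, -0.0, -0.7]
grip_width: 0.0218
grip_force: 50.0
```

step_arm:
  plan:
    - {"dx": 0,"dy": 0,"dz": 0.01,"rx": 0,"ry": 0,"rz": 0,"claw": 1}
    - {"dx": 0,"dy": 0,"dz": 0.01,"rx": 0,"ry": 0,"rz": 0,"claw": 1}
    - {"dx": 0,"dy": 0,"dz": 0.01,"rx": 0,"ry": 0,"rz": 0,"claw": 1}
    - {"dx": 0,"dy": 0,"dz": 0.0,"rx": 0,"ry": 0,"rz": 0,"claw": 1}

```text
time_s: 11.2
ee_pos: [0.5488, -0.1757, 0.1653]
eef_rot: [3.142, -0.0, -3.122]
force: [-0.5, 0.4, 0.0]
grip_width: 0.0219
grip_force: 50.0
```

step_arm:
  plan:
    - {"dx": 0,"dy": 0,"dz": 0.01,"rx": 0,"ry": 0,"rz": 0,"claw": 1}
    - {"dx": 0,"dy": 0,"dz": 0.01,"rx": 0,"ry": 0,"rz": 0,"claw": 1}
    - {"dx": 0,"dy": 0,"dz": 0.0,"rx": 0,"ry": 0,"rz": 0,"claw": 1}

```text
time_s: 11.5
ee_pos: [0.5488, -0.1757, 0.1633]
eef_rot: [3.142, -0.0, -3.122]
force: [0.0, -0.5, -0.6]
grip_width: 0.022
grip_force: 50.0
```

step_arm:
  plan:
    - {"dx": 0,"dy": 0,"dz": 0.01,"rx": 0,"ry": 0,"rz": 0,"claw": 1}
    - {"dx": 0,"dy": 0,"dz": 0.01,"rx": 0,"ry": 0,"rz": 0,"claw": 1}
    - {"dx": 0,"dy": 0,"dz": 0.008,"rx": 0,"ry": 0,"rz": 0,"claw": 1}
    - {"dx": 0,"dy": 0,"dz": 0.0,"rx": 0,"ry": 0,"rz": 0,"claw": 1}

```text
time_s: 11.9
ee_pos: [0.5489, -0.1757, 0.1609]
eef_rot: [-3.141, 0.0, -3.122]
force: [-0.6, 0.1, 2.2]
grip_width: 0.0214
grip_force: 50.0
```

step_arm:
  plan:
    - {"dx": 0,"dy": 0,"dz": 0.006,"rx": 0,"ry": 0,"rz": 0,"claw": 1}
    - {"dx": 0,"dy": 0,"dz": 0.006,"rx": 0,"ry": 0,"rz": 0,"claw": 1}
    - {"dx": 0,"dy": 0,"dz": 0.0,"rx": 0,"ry": 0,"rz": 0,"claw": 1}

```text
time_s: 12.2
ee_pos: [0.5489, -0.1757, 0.1597]
eef_rot: [-3.141, 0.0, -3.122]
force: [-1.3, 1.1, 4.7]
grip_width: 0.0219
grip_force: 50.0
```

step_arm:
  plan:
    - {"dx": 0,"dy": 0,"dz": 0.01,"rx": 0,"ry": 0,"rz": 0,"claw": 1}
    - {"dx": 0,"dy": 0,"dz": 0.008,"rx": 0,"ry": 0,"rz": 0,"claw": 1}
    - {"dx": 0,"dy": 0,"dz": 0.0,"rx": 0,"ry": 0,"rz": 0,"claw": 1}
    - {"dx": 0,"dy": 0,"dz": 0.0,"rx": 0,"ry": 0,"rz": 0,"claw": 1}

```text
time_s: 12.6
ee_pos: [0.549, -0.1757, 0.1581]
eef_rot: [-3.141, 0.001, -3.122]
force: [-2.4, 0.4, 7.5]
grip_width: 0.0217
grip_force: 50.0
```

```bash
cat > f.py <<'E'
from h import *
T,o=tool(); F=[];M=[]
for i in range(3):
    a=telemetry.get_obs(); F.append(a['force']);M.append(a['moment']); viewer.camera('wrist')
a=telemetry.get_obs(); F.append(a['force']);M.append(a['moment'])
F=np.array(F);M=np.array(M)
print(a['time_s'],a['ee_pos'].round(4),np.degrees(a['eef_rot']).round(2),'F',F.round(1),'M',M.round(3),'Mz',M[:,2].mean().round(3),a['qpos'][5])
E
python3 f.py
```

```text
12.75 [ 0.549  -0.1757  0.1581] [-1.7999e+02  3.0000e-02 -1.7885e+02] F [[-2.4  0.4  7.5]
 [-2.8  1.3  8. ]
 [-1.6  1.3  7.7]
 [-2.1  1.   7.3]] M [[ 0.261  0.57   0.008]
 [ 0.222  0.597 -0.019]
 [ 0.264  0.604 -0.026]
 [ 0.235  0.582 -0.032]] Mz -0.017 -1.9642047437395045
```

step_arm:
  plan:
    - {"dx": 0,"dy": 0,"dz": 0,"rx": 0,"ry": 0,"rz": 0.03,"claw": 1}
    - {"dx": 0,"dy": 0,"dz": 0,"rx": 0,"ry": 0,"rz": 0.03,"claw": 1}
    - {"dx": 0,"dy": 0,"dz": 0,"rx": 0,"ry": 0,"rz": 0.03,"claw": 1}
    - {"dx": 0,"dy": 0,"dz": 0,"rx": 0,"ry": 0,"rz": 0.03,"claw": 1}
    - {"dx": 0,"dy": 0,"dz": 0,"rx": 0,"ry": 0,"rz": 0.03,"claw": 1}
    - {"dx": 0,"dy": 0,"dz": 0,"rx": 0,"ry": 0,"rz": 0.03,"claw": 1}

```text
time_s: 13.35
ee_pos: [0.5493, -0.176, 0.1583]
eef_rot: [-3.141, 0.002, 2.877]
force: [-0.1, -1.5, 6.8]
grip_width: 0.0214
grip_force: 50.0
```

```bash
python3 f.py
```

```text
13.5 [ 0.5493 -0.176   0.1583] [-1.7997e+02  1.0000e-01  1.6493e+02] F [[-0.1 -1.5  6.8]
 [-0.7 -0.9  6.6]
 [-0.3 -1.6  7. ]
 [-0.5 -0.4  7.1]] M [[-0.322  0.155  0.035]
 [-0.265  0.142  0.063]
 [-0.294  0.109  0.049]
 [-0.258  0.167  0.032]] Mz 0.045 -1.6810429386898322
```

step_arm:
  plan:
    - {"dx": 0,"dy": 0,"dz": 0.004,"rx": 0,"ry": 0,"rz": 0.03,"claw": 1}
    - {"dx": 0,"dy": 0,"dz": 0.002,"rx": 0,"ry": 0,"rz": 0.03,"claw": 1}
    - {"dx": 0,"dy": 0,"dz": 0,"rx": 0,"ry": 0,"rz": 0.03,"claw": 1}
    - {"dx": 0,"dy": 0,"dz": 0,"rx": 0,"ry": 0,"rz": 0.03,"claw": 1}
    - {"dx": 0,"dy": 0,"dz": 0,"rx": 0,"ry": 0,"rz": 0.03,"claw": 1}
    - {"dx": 0,"dy": 0,"dz": 0,"rx": 0,"ry": 0,"rz": 0.03,"claw": 1}
    - {"dx": 0,"dy": 0,"dz": 0,"rx": 0,"ry": 0,"rz": 0.03,"claw": 1}
    - {"dx": 0,"dy": 0,"dz": 0,"rx": 0,"ry": 0,"rz": 0.03,"claw": 1}
    - {"dx": 0,"dy": 0,"dz": 0,"rx": 0,"ry": 0,"rz": 0.03,"claw": 1}
    - {"dx": 0,"dy": 0,"dz": 0,"rx": 0,"ry": 0,"rz": 0.03,"claw": 1}

```text
time_s: 14.5
ee_pos: [0.5492, -0.1762, 0.1578]
eef_rot: [3.142, 0.002, 2.406]
force: [-2.2, -0.7, 7.9]
grip_width: 0.0213
grip_force: 50.0
```

```bash
python3 f.py
```

```text
14.65 [ 0.5492 -0.1762  0.1578] [1.8000e+02 1.1000e-01 1.3792e+02] F [[-2.2 -0.7  7.9]
 [-2.  -1.7  7.8]
 [-2.  -2.4  8. ]
 [-0.2 -1.5  7.8]] M [[-0.508  0.343  0.03 ]
 [-0.543  0.311  0.035]
 [-0.458  0.346  0.056]
 [-0.492  0.375  0.044]] Mz 0.041 -1.2098048255841298
```

step_arm:
  plan:
    - {"dx": 0,"dy": 0,"dz": 0,"rx": 0,"ry": 0,"rz": 0.03,"claw": 1}
    - {"dx": 0,"dy": 0,"dz": 0,"rx": 0,"ry": 0,"rz": 0.03,"claw": 1}
    - {"dx": 0,"dy": 0,"dz": 0,"rx": 0,"ry": 0,"rz": 0.03,"claw": 1}
    - {"dx": 0,"dy": 0,"dz": 0,"rx": 0,"ry": 0,"rz": 0.03,"claw": 1}
    - {"dx": 0,"dy": 0,"dz": 0,"rx": 0,"ry": 0,"rz": 0.02,"claw": 1}

```text
time_s: 15.15
ee_pos: [0.5492, -0.1763, 0.1578]
eef_rot: [3.141, 0.002, 2.186]
force: [-1.3, -1.7, 7.8]
grip_width: 0.0218
grip_force: 50.0
```

```bash
python3 f.py; python3 - <<'E'
from h import *
# pump cover orientation: cover-plane points
C=np.load('c.npy'); m=(C[...,2]>.068)&(C[...,2]<.0725)&(np.hypot(C[...,0]-.549,C[...,1]+.176)<.13)
print(cv2.minAreaRect((C[m][:,:2]*1000).astype(np.float32)))
p=shot('scene'); C=cloud(p); m=(C[...,2]>.064)&(C[...,2]<.076)&(np.hypot(C[...,0]-.549,C[...,1]+.176)<.14)
print(cv2.minAreaRect((C[m][:,:2]*1000).astype(np.float32)))
E
```

```text
15.3 [ 0.5492 -0.1763  0.1579] [1.7998e+02 1.2000e-01 1.2533e+02] F [[-1.3 -1.7  7.8]
 [-1.7 -2.2  7.5]
 [-1.7 -2.2  8.3]
 [-1.4 -2.2  8.5]] M [[-0.638  0.453  0.042]
 [-0.612  0.455  0.049]
 [-0.627  0.481  0.058]
 [-0.559  0.457  0.049]] Mz 0.049 -0.9900668984000092
((567.9945068359375, -169.28662109375), (188.97254943847656, 139.24081420898438), 18.703453063964844)
((576.3923950195312, -166.67178344726562), (210.83087158203125, 141.40853881835938), 18.705711364746094)
```

step_arm:
  plan:
    - {"dx": 0,"dy": 0,"dz": 0,"rx": 0,"ry": 0,"rz": 0.02,"claw": 1}
    - {"dx": 0,"dy": 0,"dz": 0,"rx": 0,"ry": 0,"rz": 0.02,"claw": 1}
    - {"dx": 0,"dy": 0,"dz": 0,"rx": 0,"ry": 0,"rz": 0,"claw": 1}

```text
time_s: 15.65
ee_pos: [0.5492, -0.1763, 0.1578]
eef_rot: [3.141, 0.002, 2.124]
force: [-1.1, -1.9, 7.6]
grip_width: 0.0217
grip_force: 50.0
```

```bash
python3 f.py
```

```text
15.8 [ 0.5492 -0.1763  0.1578] [1.7998e+02 1.1000e-01 1.2175e+02] F [[-1.1 -1.9  7.6]
 [-2.6 -2.1  7.5]
 [-1.9 -1.9  8.9]
 [-1.1 -2.9  9. ]] M [[-0.644  0.558  0.074]
 [-0.617  0.508  0.072]
 [-0.611  0.447  0.038]
 [-0.624  0.463  0.06 ]] Mz 0.061 -0.9275461188461697
```

step_arm:
  plan:
    - {"dx": 0,"dy": 0,"dz": 0,"rx": 0,"ry": 0,"rz": 0.015,"claw": 1}
    - {"dx": 0,"dy": 0,"dz": 0,"rx": 0,"ry": 0,"rz": 0.015,"claw": 1}
    - {"dx": 0,"dy": 0,"dz": 0,"rx": 0,"ry": 0,"rz": 0,"claw": 1}

```text
time_s: 16.1
ee_pos: [0.5492, -0.1763, 0.1578]
eef_rot: [3.141, 0.002, 2.077]
force: [-2.0, -2.5, 7.2]
grip_width: 0.0217
grip_force: 50.0
```

```bash
python3 f.py
```

```text
16.25 [ 0.5492 -0.1763  0.1578] [1.7998e+02 1.1000e-01 1.1905e+02] F [[-2.  -2.5  7.2]
 [-2.4 -1.8  8.8]
 [-1.3 -2.6  8.2]
 [-1.4 -2.2  8.1]] M [[-0.617  0.521  0.009]
 [-0.566  0.404  0.055]
 [-0.653  0.491  0.041]
 [-0.63   0.48   0.049]] Mz 0.038 -0.8803751970999348
```

step_arm:
  plan:
    - {"dx": 0,"dy": 0,"dz": 0,"rx": 0,"ry": 0,"rz": 0.015,"claw": 1}
    - {"dx": 0,"dy": 0,"dz": 0,"rx": 0,"ry": 0,"rz": 0.015,"claw": 1}
    - {"dx": 0,"dy": 0,"dz": 0,"rx": 0,"ry": 0,"rz": 0,"claw": 1}

```text
time_s: 16.55
ee_pos: [0.5491, -0.1763, 0.1578]
eef_rot: [3.141, 0.002, 2.03]
force: [-1.4, -2.7, 7.9]
grip_width: 0.0216
grip_force: 50.0
```

```bash
python3 f.py
```

```text
16.7 [ 0.5491 -0.1763  0.1578] [1.7997e+02 1.1000e-01 1.1635e+02] F [[-1.4 -2.7  7.9]
 [-1.9 -2.9  7.7]
 [-1.2 -2.3  8.1]
 [-1.7 -1.8  7.9]] M [[-0.655  0.506  0.058]
 [-0.653  0.516  0.076]
 [-0.666  0.524  0.049]
 [-0.657  0.535  0.088]] Mz 0.068 -0.8332794711802352
```

step_arm:
  plan:
    - {"dx": 0,"dy": 0,"dz": 0,"rx": 0,"ry": 0,"rz": 0.015,"claw": 1}
    - {"dx": 0,"dy": 0,"dz": 0,"rx": 0,"ry": 0,"rz": 0.01,"claw": 1}
    - {"dx": 0,"dy": 0,"dz": 0,"rx": 0,"ry": 0,"rz": 0,"claw": 1}

```text
time_s: 17.0
ee_pos: [0.5491, -0.1763, 0.1578]
eef_rot: [3.141, 0.002, 1.991]
force: [-2.6, -2.6, 8.2]
grip_width: 0.0218
grip_force: 50.0
```

```bash
python3 f.py
```

```text
17.15 [ 0.5491 -0.1763  0.1578] [1.7997e+02 1.1000e-01 1.1410e+02] F [[-2.6 -2.6  8.2]
 [-1.8 -2.9  8.5]
 [-1.8 -1.8  8. ]
 [-1.7 -1.8  7.9]] M [[-0.635  0.513  0.058]
 [-0.717  0.519  0.058]
 [-0.714  0.502  0.005]
 [-0.688  0.527  0.041]] Mz 0.04 -0.7940152074545638
```

step_arm:
  plan:
    - {"dx": 0,"dy": 0,"dz": 0,"rx": 0,"ry": 0,"rz": 0.01,"claw": 1}
    - {"dx": 0,"dy": 0,"dz": 0,"rx": 0,"ry": 0,"rz": 0.015,"claw": 1}
    - {"dx": 0,"dy": 0,"dz": 0,"rx": 0,"ry": 0,"rz": 0,"claw": 1}

```text
time_s: 17.45
ee_pos: [0.5491, -0.1763, 0.1578]
eef_rot: [3.141, 0.002, 1.951]
force: [-2.4, -2.3, 8.3]
grip_width: 0.0213
grip_force: 50.0
```

```bash
python3 f.py
```

```text
17.6 [ 0.5491 -0.1763  0.1578] [1.7997e+02 1.0000e-01 1.1185e+02] F [[-2.4 -2.3  8.3]
 [-2.2 -1.8  8.6]
 [-2.  -2.7  8.4]
 [-1.8 -2.4  7.8]] M [[-0.665  0.581  0.076]
 [-0.685  0.591  0.037]
 [-0.671  0.582  0.094]
 [-0.655  0.559  0.068]] Mz 0.069 -0.7547196077183916
```

step_arm:
  plan:
    - {"dx": 0,"dy": 0,"dz": 0,"rx": 0,"ry": 0,"rz": 0.015,"claw": 1}
    - {"dx": 0,"dy": 0,"dz": 0,"rx": 0,"ry": 0,"rz": 0.01,"claw": 1}
    - {"dx": 0,"dy": 0,"dz": 0,"rx": 0,"ry": 0,"rz": 0,"claw": 1}

```text
time_s: 17.9
ee_pos: [0.5491, -0.1763, 0.1578]
eef_rot: [3.141, 0.002, 1.912]
force: [-2.4, -1.9, 7.7]
grip_width: 0.0216
grip_force: 50.0
```

```bash
python3 f.py
```

```text
18.05 [ 0.5491 -0.1763  0.1578] [1.7997e+02 1.0000e-01 1.0960e+02] F [[-2.4 -1.9  7.7]
 [-1.6 -2.   8.8]
 [-2.6 -2.2  8.4]
 [-1.7 -2.3  7.7]] M [[-0.715  0.557  0.033]
 [-0.71   0.516  0.065]
 [-0.656  0.61   0.067]
 [-0.717  0.51   0.059]] Mz 0.056 -0.7154318430262785
```

step_arm:
  plan:
    - {"dx": 0,"dy": 0,"dz": 0,"rx": 0,"ry": 0,"rz": 0.01,"claw": 1}
    - {"dx": 0,"dy": 0,"dz": 0,"rx": 0,"ry": 0,"rz": 0.01,"claw": 1}
    - {"dx": 0,"dy": 0,"dz": 0,"rx": 0,"ry": 0,"rz": 0,"claw": 1}

```text
time_s: 18.35
ee_pos: [0.5491, -0.1763, 0.1578]
eef_rot: [3.141, 0.002, 1.881]
force: [-2.7, -2.2, 8.0]
grip_width: 0.0216
grip_force: 50.0
```

```bash
python3 f.py
```

```text
18.5 [ 0.5491 -0.1763  0.1578] [1.7997e+02 1.0000e-01 1.0780e+02] F [[-2.7 -2.2  8. ]
 [-2.1 -2.1  7.4]
 [-1.9 -1.5  8.5]
 [-1.9 -2.8  8.4]] M [[-0.693  0.597  0.045]
 [-0.715  0.606  0.08 ]
 [-0.74   0.648  0.061]
 [-0.713  0.577  0.052]] Mz 0.059 -0.6840629337156064
```

step_arm:
  plan:
    - {"dx": 0,"dy": 0,"dz": 0,"rx": 0,"ry": 0,"rz": 0.01,"claw": 1}
    - {"dx": 0,"dy": 0,"dz": 0,"rx": 0,"ry": 0,"rz": 0.01,"claw": 1}
    - {"dx": 0,"dy": 0,"dz": 0,"rx": 0,"ry": 0,"rz": 0,"claw": 1}

```text
time_s: 18.8
ee_pos: [0.5491, -0.1763, 0.1578]
eef_rot: [3.141, 0.002, 1.849]
force: [-2.2, -2.8, 8.0]
grip_width: 0.0219
grip_force: 50.0
```

```bash
python3 f.py
```

```text
18.95 [ 0.5491 -0.1763  0.1578] [1.7996e+02 1.0000e-01 1.0600e+02] F [[-2.2 -2.8  8. ]
 [-2.7 -2.7  7.9]
 [-1.8 -2.3  8.7]
 [-2.2 -3.2  7.6]] M [[-0.7    0.564  0.075]
 [-0.724  0.578  0.053]
 [-0.707  0.609  0.123]
 [-0.741  0.619  0.047]] Mz 0.074 -0.6526116564972927
```

step_arm:
  plan:
    - {"dx": 0,"dy": 0,"dz": 0,"rx": 0,"ry": 0,"rz": 0.01,"claw": 1}
    - {"dx": 0,"dy": 0,"dz": 0,"rx": 0,"ry": 0,"rz": 0.01,"claw": 1}
    - {"dx": 0,"dy": 0,"dz": 0,"rx": 0,"ry": 0,"rz": 0,"claw": 1}

```text
time_s: 19.25
ee_pos: [0.5491, -0.1763, 0.1578]
eef_rot: [3.141, 0.002, 1.818]
force: [-2.2, -2.8, 8.0]
grip_width: 0.0215
grip_force: 50.0
```

```bash
python3 f.py
```

```text
19.4 [ 0.5491 -0.1763  0.1578] [1.7996e+02 1.0000e-01 1.0420e+02] F [[-2.2 -2.8  8. ]
 [-1.9 -2.3  7.9]
 [-2.  -2.6  8.5]
 [-1.5 -2.2  8.5]] M [[-0.637  0.681  0.064]
 [-0.719  0.603  0.116]
 [-0.592  0.625  0.122]
 [-0.594  0.622  0.09 ]] Mz 0.098 -0.6212837038276715
```

step_arm:
  plan:
    - {"dx": 0,"dy": 0,"dz": 0,"rx": 0,"ry": 0,"rz": 0.01,"claw": 1}
    - {"dx": 0,"dy": 0,"dz": 0,"rx": 0,"ry": 0,"rz": 0.005,"claw": 1}
    - {"dx": 0,"dy": 0,"dz": 0,"rx": 0,"ry": 0,"rz": 0,"claw": 1}

```text
time_s: 19.7
ee_pos: [0.5491, -0.1763, 0.1578]
eef_rot: [3.141, 0.002, 1.795]
force: [-1.8, -2.4, 7.8]
grip_width: 0.0215
grip_force: 50.0
```

```bash
python3 f.py
```

```text
19.85 [ 0.5491 -0.1763  0.1578] [1.7996e+02 9.0000e-02 1.0285e+02] F [[-1.8 -2.4  7.8]
 [-2.5 -2.8  8.6]
 [-2.5 -2.4  8.4]
 [-3.1 -2.5  9.1]] M [[-0.666  0.65   0.09 ]
 [-0.754  0.648  0.129]
 [-0.674  0.63   0.149]
 [-0.645  0.717  0.202]] Mz 0.142 -0.5977424183555897
```

step_arm:
  plan:
    - {"dx": 0,"dy": 0,"dz": 0,"rx": 0,"ry": 0,"rz": -0.01,"claw": 1}
    - {"dx": 0,"dy": 0,"dz": 0,"rx": 0,"ry": 0,"rz": -0.02,"claw": 1}
    - {"dx": 0,"dy": 0,"dz": 0,"rx": 0,"ry": 0,"rz": 0,"claw": 1}

```text
time_s: 20.15
ee_pos: [0.5491, -0.1763, 0.1578]
eef_rot: [3.141, 0.002, 1.843]
force: [-1.3, -2.2, 8.0]
grip_width: 0.0221
grip_force: 50.0
```

```bash
python3 f.py
```

```text
20.3 [ 0.5491 -0.1762  0.1577] [1.7997e+02 9.0000e-02 1.0555e+02] F [[-1.3 -2.2  8. ]
 [-1.9 -1.8  8. ]
 [-1.7 -1.9  8.6]
 [-2.4 -1.9  7.7]] M [[-0.627  0.612  0.033]
 [-0.593  0.661  0.001]
 [-0.578  0.592  0.027]
 [-0.619  0.632  0.122]] Mz 0.046 -0.6448147894725496
```

step_arm:
  plan:
    - {"dx": 0,"dy": 0,"dz": -0.03,"rx": 0,"ry": 0,"rz": 0,"claw": 1}
    - {"dx": 0,"dy": 0,"dz": -0.05,"rx": 0,"ry": 0,"rz": 0,"claw": 1}
    - {"dx": 0,"dy": 0,"dz": -0.05,"rx": 0,"ry": 0,"rz": 0,"claw": 1}
    - {"dx": 0,"dy": 0,"dz": -0.2,"rx": 0,"ry": 0,"rz": 0,"claw": 1}
    - {"dx": 0,"dy": 0,"dz": -0.3,"rx": 0,"ry": 0,"rz": 0,"claw": 1}
    - {"dx": 0,"dy": 0,"dz": -0.27,"rx": 0,"ry": 0,"rz": 0,"claw": 1}
    - {"dx": 0,"dy": 0,"dz": 0,"rx": 0,"ry": 0,"rz": 0,"claw": 1}
    - {"dx": 0,"dy": 0,"dz": 0,"rx": 0,"ry": 0,"rz": 0,"claw": 1}

```text
time_s: 21.1
ee_pos: [0.5488, -0.1756, 0.2467]
eef_rot: [3.142, -0.0, 1.842]
force: [-0.2, 0.2, -1.1]
grip_width: 0.0217
grip_force: 50.0
```

```bash
python3 - <<'E'
from h import *
T,o=tool(); print(o['time_s'],o['ee_pos'],np.degrees(o['eef_rot']),o['qpos'],o['force'])
p=shot('wrist'); u,v=proj(p,[.549,-.176,.083])[0]; print(u,v); u=int(u);v=int(v)
cv2.imwrite('pics/w7.png',cv2.resize(p['img'][v-40:v+40,u-50:u+50,::-1],None,fx=6,fy=6,interpolation=cv2.INTER_CUBIC))
h=cv2.cvtColor(cv2.resize(p['img'],None,fx=4,fy=4,interpolation=cv2.INTER_CUBIC),cv2.COLOR_RGB2HSV)
y=((h[...,0]>22)&(h[...,0]<38)&(h[...,1]>80)&(h[...,2]>90)).astype(np.uint8); mk=np.zeros_like(y); mk[(v-22)*4:(v+22)*4,(u-22)*4:(u+22)*4]=1; y*=mk
n,l,s,c=cv2.connectedComponentsWithStats(y); big=[k for k in range(1,n) if s[k,4]>150]; print(s[big])
P=onplane(p,(c[big]+.5)/4-.5,.083); print(P); d=P[0]-P[1]; print('slot deg',np.degrees(np.arctan2(d[1],d[0]))+90)
E
```

```text
21.1 [ 0.54878939 -0.17559881  0.24670289] [ 1.79999683e+02 -6.24010610e-03  1.05552180e+02] [-3.73282566e-01  3.41716272e-01  1.40949657e+00  9.18617963e-05
  1.39044084e+00 -6.44735792e-01] [-0.19891069  0.24369674 -1.10529542]
321.06688076892584 192.61272155189374
[[1286  731   42   77 2010]
 [1247  735   39   77 2009]]
[[ 0.55472501 -0.17291411  0.083     ]
 [ 0.54338457 -0.17850953  0.083     ]]
slot deg 116.26191234803177
```

View pics/w7.png

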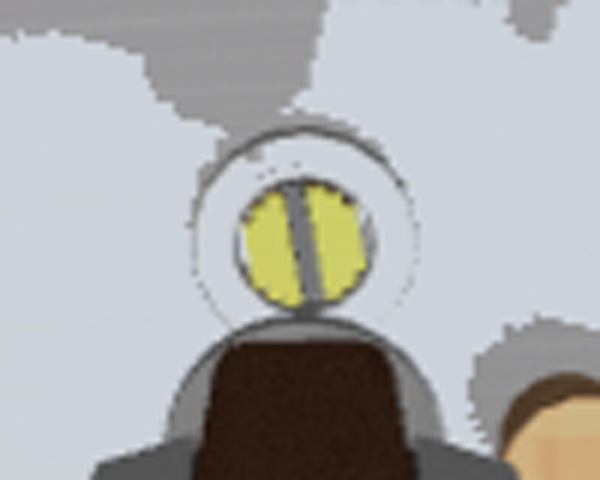

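step_arm:
  plan:
    - {"dx": 0,"dy": 0,"dz": 0,"rx": 0,"ry": 0,"rz": -0.08,"claw": 1}
    - {"dx": 0,"dy": 0,"dz": 0,"rx": 0,"ry": 0,"rz": -0.08,"claw": 1}
    - {"dx": 0,"dy": 0,"dz": 0,"rx": 0,"ry": 0,"rz": -0.08,"claw": 1}
    - {"dx": 0,"dy": 0,"dz": 0,"rx": 0,"ry": 0,"rz": -0.08,"claw": 1}
    - {"dx": 0,"dy": 0,"dz": 0,"rx": 0,"ry": 0,"rz": -0.08,"claw": 1}
    - {"dx": 0,"dy": 0,"dz": 0,"rx": 0,"ry": 0,"rz": -0.08,"claw": 1}
    - {"dx": 0,"dy": 0,"dz": 0,"rx": 0,"ry": 0,"rz": -0.08,"claw": 1}
    - {"dx": 0,"dy": 0,"dz": 0,"rx": 0,"ry": 0,"rz": 0,"claw": 1}

```text
time_s: 21.95
ee_pos: [0.5485, -0.1755, 0.2455]
eef_rot: [-3.141, -0.002, 2.724]
force: [-0.7, -0.3, -0.3]
grip_width: 0.0216
grip_force: 50.0
```

step_arm:
  plan:
    - {"dx": 0.21,"dy": 0.36,"dz": 0,"rx": 0,"ry": 0,"rz": 0,"claw": 1}
    - {"dx": 0.21,"dy": 0.36,"dz": 0,"rx": 0,"ry": 0,"rz": 0,"claw": 1}
    - {"dx": 0.21,"dy": 0.36,"dz": 0,"rx": 0,"ry": 0,"rz": 0,"claw": 1}
    - {"dx": 0.21,"dy": 0.36,"dz": 0,"rx": 0,"ry": 0,"rz": 0,"claw": 1}
    - {"dx": 0.21,"dy": 0.36,"dz": 0,"rx": 0,"ry": 0,"rz": 0,"claw": 1}
    - {"dx": 0.21,"dy": 0.36,"dz": 0,"rx": 0,"ry": 0,"rz": 0,"claw": 1}
    - {"dx": 0.21,"dy": 0.36,"dz": 0,"rx": 0,"ry": 0,"rz": 0,"claw": 1}
    - {"dx": 0.21,"dy": 0.36,"dz": 0,"rx": 0,"ry": 0,"rz": 0,"claw": 1}
    - {"dx": 0.21,"dy": 0.36,"dz": 0,"rx": 0,"ry": 0,"rz": 0,"claw": 1}
    - {"dx": 0.21,"dy": 0.36,"dz": 0,"rx": 0,"ry": 0,"rz": 0,"claw": 1}

```text
time_s: 22.95
ee_pos: [0.5031, 0.2402, 0.2462]
eef_rot: [-3.141, -0.001, 2.718]
force: [0.1, -0.3, -1.8]
grip_width: 0.0219
grip_force: 50.0
```

step_arm:
  plan:
    - {"dx": 0,"dy": 0,"dz": 0,"rx": 0,"ry": 0,"rz": 0,"claw": 1}
    - {"dx": 0,"dy": 0,"dz": 0,"rx": 0,"ry": 0,"rz": 0,"claw": 1}

```text
time_s: 23.15
ee_pos: [0.5034, 0.2391, 0.2461]
eef_rot: [-3.14, -0.001, 2.72]
force: [-0.0, -0.8, -0.6]
grip_width: 0.0219
grip_force: 50.0
```

```bash
python3 - <<'E'
from h import *
T,o=tool(); print(o['time_s'],o['ee_pos'],np.degrees(o['eef_rot']))
p=shot('wrist'); C=cloud(p)
m=(C[...,2]>.06)&(C[...,2]<.068)&(np.hypot(C[...,0]-.498,C[...,1]-.195)<.11)
print('rack',m.sum(),cv2.minAreaRect((C[m][:,:2]*1000).astype(np.float32)))
print('d to (.5015,.2396)',T[:3,:3].T@(np.array([.5015,.2396,.103])-o['ee_pos']))
E
```

```text
23.15 [0.50339035 0.23907888 0.24606384] [-1.79928393e+02 -5.92275041e-02  1.55869373e+02]
rack 5593 ((497.53411865234375, 194.5753173828125), (171.03028869628906, 70.3431167602539), 85.0623550415039)
d to (.5015,.2396) [ 1.79031476e-03 -1.18425682e-04  1.43066029e-01]
```

step_arm:
  plan:
    - {"dx": 0.018,"dy": 0,"dz": 0.2,"rx": 0,"ry": 0,"rz": 0,"claw": 1}
    - {"dx": 0,"dy": 0,"dz": 0.3,"rx": 0,"ry": 0,"rz": 0,"claw": 1}
    - {"dx": 0,"dy": 0,"dz": 0.2,"rx": 0,"ry": 0,"rz": 0,"claw": 1}
    - {"dx": 0,"dy": 0,"dz": 0.1,"rx": 0,"ry": 0,"rz": 0,"claw": 1}
    - {"dx": 0,"dy": 0,"dz": 0,"rx": 0,"ry": 0,"rz": 0,"claw": 1}

```text
time_s: 23.7
ee_pos: [0.502, 0.2384, 0.1661]
eef_rot: [-3.14, -0.001, 2.72]
force: [0.1, -0.3, -1.4]
grip_width: 0.0221
grip_force: 50.0
```

step_arm:
  plan:
    - {"dx": 0,"dy": 0,"dz": 0.1,"rx": 0,"ry": 0,"rz": 0,"claw": 1}
    - {"dx": 0,"dy": 0,"dz": 0.1,"rx": 0,"ry": 0,"rz": 0,"claw": 1}
    - {"dx": 0,"dy": 0,"dz": 0.1,"rx": 0,"ry": 0,"rz": 0,"claw": 1}
    - {"dx": 0,"dy": 0,"dz": 0.1,"rx": 0,"ry": 0,"rz": 0,"claw": 1}
    - {"dx": 0,"dy": 0,"dz": 0.1,"rx": 0,"ry": 0,"rz": 0,"claw": 1}
    - {"dx": 0,"dy": 0,"dz": 0.08,"rx": 0,"ry": 0,"rz": 0,"claw": 1}
    - {"dx": 0,"dy": 0,"dz": 0,"rx": 0,"ry": 0,"rz": 0,"claw": 1}

```text
time_s: 24.4
ee_pos: [0.5017, 0.2392, 0.1077]
eef_rot: [-3.14, -0.001, 2.722]
force: [-0.7, 0.2, -1.2]
grip_width: 0.0215
grip_force: 50.0
```

step_arm:
  plan:
    - {"dx": 0,"dy": 0,"dz": 0.02,"rx": 0,"ry": 0,"rz": 0,"claw": 1}
    - {"dx": 0,"dy": 0,"dz": 0.015,"rx": 0,"ry": 0,"rz": 0,"claw": 1}
    - {"dx": 0,"dy": 0,"dz": 0,"rx": 0,"ry": 0,"rz": 0,"claw": 1}

```text
time_s: 24.7
ee_pos: [0.5022, 0.2394, 0.1056]
eef_rot: [3.141, 0.0, 2.722]
force: [-0.2, -0.1, -0.7]
grip_width: 0.022
grip_force: 50.0
```

step_arm:
  plan:
    - {"dx": 0,"dy": 0,"dz": 0.005,"rx": 0,"ry": 0,"rz": 0,"claw": 1}
    - {"dx": 0,"dy": 0,"dz": 0.005,"rx": 0,"ry": 0,"rz": 0,"claw": 1}
    - {"dx": 0,"dy": 0,"dz": 0,"rx": 0,"ry": 0,"rz": 0,"claw": 1}

```text
time_s: 25.0
ee_pos: [0.5022, 0.2394, 0.1046]
eef_rot: [3.142, 0.0, 2.722]
force: [0.3, 0.1, -1.6]
grip_width: 0.0216
grip_force: 50.0
```

step_arm:
  plan:
    - {"dx": 0,"dy": 0,"dz": 0.01,"rx": 0,"ry": 0,"rz": 0,"claw": 1}
    - {"dx": 0,"dy": 0,"dz": 0.005,"rx": 0,"ry": 0,"rz": 0,"claw": 1}
    - {"dx": 0,"dy": 0,"dz": 0,"rx": 0,"ry": 0,"rz": 0,"claw": 1}

```text
time_s: 25.3
ee_pos: [0.5022, 0.2394, 0.1031]
eef_rot: [-3.142, 0.0, 2.722]
force: [-0.1, 0.5, 0.1]
grip_width: 0.0219
grip_force: 50.0
```

step_arm:
  plan:
    - {"dx": 0,"dy": 0,"dz": 0,"rx": 0,"ry": 0,"rz": 0,"claw": 0.65}
    - {"dx": 0,"dy": 0,"dz": 0,"rx": 0,"ry": 0,"rz": 0,"claw": 0.5}
    - {"dx": 0,"dy": 0,"dz": 0,"rx": 0,"ry": 0,"rz": 0,"claw": 0.5}
    - {"dx": 0,"dy": 0,"dz": 0,"rx": 0,"ry": 0,"rz": 0,"claw": 0.5}

```text
time_s: 25.7
ee_pos: [0.5022, 0.2394, 0.1031]
eef_rot: [3.142, 0.0, 2.722]
force: [-0.2, 0.6, 0.1]
grip_width: 0.0466
grip_force: 0.0
```

step_arm:
  plan:
    - {"dx": 0,"dy": 0,"dz": -0.1,"rx": 0,"ry": 0,"rz": 0,"claw": 0.5}
    - {"dx": 0,"dy": 0,"dz": -0.3,"rx": 0,"ry": 0,"rz": 0,"claw": 0.5}
    - {"dx": 0,"dy": 0,"dz": -0.4,"rx": 0,"ry": 0,"rz": 0,"claw": 0.5}
    - {"dx": 0,"dy": 0,"dz": -0.4,"rx": 0,"ry": 0,"rz": 0,"claw": 0.5}
    - {"dx": 0,"dy": 0,"dz": -0.3,"rx": 0,"ry": 0,"rz": 0,"claw": 0.5}
    - {"dx": 0,"dy": 0,"dz": 0,"rx": 0,"ry": 0,"rz": 0,"claw": 0.5}
    - {"dx": 0,"dy": 0,"dz": 0,"rx": 0,"ry": 0,"rz": 0,"claw": 0.5}

```text
time_s: 26.4
ee_pos: [0.5021, 0.2394, 0.2536]
eef_rot: [3.141, 0.001, 2.722]
force: [-0.8, -0.4, -1.0]
grip_width: 0.0471
grip_force: 0.0
```

```bash
python3 d.py | head -4; python3 - <<'E'
import cv2; i=cv2.imread('pics/w5.png'); cv2.imwrite('pics/w8.png',cv2.resize(i[110:270,200:420],None,fx=3,fy=3))
E
```

```text
26.4 [0.50212911 0.23935125 0.25356037] [3.14088590e+00 7.07587086e-04 2.72183852e+00] 0.047098087613468564
drv (607, array([0.501 , 0.2403, 0.1283]), ((502.48193359375, 239.59205627441406), (20.626964569091797, 34.48360824584961), 66.21231079101562))
drv (589, array([0.5014, 0.2401, 0.1285]), ((502.3803405761719, 239.60939025878906), (20.626493453979492, 33.42900848388672), 66.3205795288086))
rack ((497.72998046875, 194.48818969726562), (171.0829315185547, 70.91625213623047), 85.07992553710938)
```

View pics/w8.png

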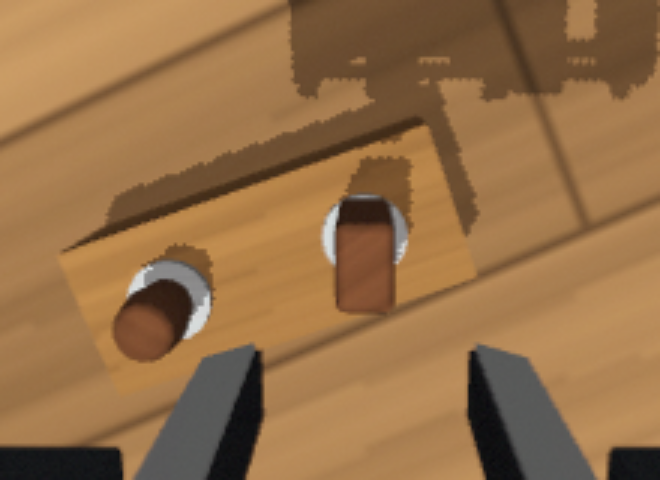

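```bash
python3 -c "
from h import *
print(hand_in())"
```

```text
the job is handed in; nothing more can be done
None
```

The job is handed in; the verdict was not shown. I turned the lock clockwise about 65° under roughly 8 N of press until the torque rose from about 0.06 to about 0.14 N m, which I took as the stop, then returned the driver upright and fully down in its hole.

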